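# Lock the sample holder into the wear tester

### The job

On the bench wear tester, push the steel sample holder along its guide bed until it sits fully home against the end stop. Then slide the two-stage locking lever past its first click and all the way to its second stop, so that the bolt locks the holder in, and move clear. Work with the fingertips only: do not lift or tip the holder, and leave the other things where they are.

Things in the scene. Friction and masses are not known exactly. Their poses are not given: they have to be found in the camera images.
- tester: Wear tester fixed to the bench: dark base plate, 12 mm thick, x -115 to 115, y -105 to 165 mm, with an aluminium guide bed, an end stop and a lever housing. Origin at bench height under the bed's centre line. x runs along the bed to the end stop (roughly away from the robot), y from the bed to the lever housing. End stop: block 86 mm wide, face at x 75, top at z 46 mm.
- bed_mouth (a point): Centre of the bed's open end, at tester x -95, y 0, z 16 mm, which is the height of the bed's top. Two low rails run along the bed from here to the end stop: 54 mm apart inside, 8 mm wide, tops only 8 mm above the bed.
- holder: Steel sample holder: upright solid cylinder 50 mm across, 30 mm tall, with a 36 mm wide, 4 mm high step on top; 0.3 to 0.5 kg, standing loose between the rails short of the end stop. Origin at the centre of its underside. Pushed 12 to 20 mm above the bed it slides without tipping. Its turning about its own axis does not matter.
- home (a point): Where the holder's origin lies when it is home: bed height, tester x 50, y 0 mm (up to 2 mm of side play).
- housing_top (a point): Centre of the top of the lever housing, an aluminium block 56 mm (x) by 90 mm (y), at tester x 14, y 90, z 52 mm; the lever comes up through a slot here.
- bolt_tip (a point): Tip of the steel bolt, 10 mm wide (x), 12 mm high, at tester x 14, z 36 mm, driven by the lever from the housing over the rail and across the bed behind the holder: y 36 mm at lever 0, y -9 mm at lever 0.9. If the holder is not home the bolt runs into it.
- knob (a point): Centre of the lever's black ball knob, 28 mm across, on a 10 mm steel shaft. It swings on a 100 mm radius in the tester's y-z plane about an axis along x through tester x 14, y 90, z 18 mm. Knob at lever 0: y 133.5, z 108 mm (leaning away from the bed); at the first click y 90, z 118; at the second stop y 46.5, z 108.
- lever (a joint): Angle of the lever, rad: 0 released, 0.45 first click, 0.9 second stop (hard). Grows as the knob moves to tester -y, towards the bed. Sprung detents: about 7 N at the knob to leave rest, the same to leave the click. Let go below 0.19 it springs back to 0, between 0.22 and 0.68 it springs to the click, beyond 0.72 it springs on to the second stop and stays.
- oring: Bystander: flat black rubber ring, 48 mm across, 6 mm thick, lying on the base plate beside the lever housing; origin at the centre of its underside.
- weight: Bystander: plain brass cylinder, 32 mm across and 32 mm tall, standing on the base plate on the side of the bed away from the lever; origin at the centre of its underside.
- pin_holder: Bystander: small steel pin with a 22 mm round foot, 40 mm tall, standing on the base plate on the side of the bed away from the lever; origin at the centre of its underside.
- screwdriver: Bystander: black-handled screwdriver, 170 mm long, lying on the bench to the right; origin under its middle.
- oil: Bystander: white plastic bottle, 52 mm across, 120 mm tall, standing on the bench to the right; origin at the centre of its underside.
- dish: Bystander: white ceramic bowl, 90 mm across, 35 mm tall, on the bench to the left; origin at the centre of its underside.
- jar: Bystander: amber jar with a black cap, 48 mm across, 60 mm tall, on the bench to the left; origin at the centre of its underside.
Mind the look-alikes: they are no part of the job. Leave any green look-alike of the holder alone.

How it is judged:
By the outcome, as a careful person would: the job done as asked, in the order asked, and still so for the second after the job is handed in, with the robot touching nothing.
It also fails if it takes over 51 s, if anything falls off the work surface, if the arm or the gripper's body presses on something with over 40 N, if the wrist force passes 120 N, or if a joint passes its speed limit or range.

### The arm

A 7-joint arm with a two-finger parallel gripper is mounted at the origin on the work surface. World frame = base frame: x ahead of the robot, y to its left, z up, the work surface at z = 0. Lengths are in m, angles in rad, forces in N, time in s.
With the tool pointing down it reaches from about 0.4 to 0.85 m from the base axis. Payload 4.5 kg.
Tool frame: the origin (TCP) lies at the very end of the fingers, on their centre line; the grasp point (between the pads) lies 19 mm behind it (r.grip_depth is the distance from the TCP to the grasp point, in m); z points along the fingers, x is the direction in which the jaws open and shut, and the axes are right-handed (so a half turn about z gives the same grasp; the last joint's range is limited). The gripper opens to 88 mm and grips with 3 to 60 N. Pads are 18 mm wide; open, the fingers measure 123 mm over their backs; the gripper's body (75 mm by 187 mm) begins 45 mm behind the grasp point.
Start: joints at [1.353, 0.689, -0.195, 1.565, 0.157, 0.902, -0.215], TCP at [0.156, -0.605, 0.239] pointing down, gripper open.
Joint ranges: [-3.01, 3.01], [-0.46, 2.08], [-1.47, 1.51], [0.13, 2.56], [-1, 4.14], [0.04, 2.09], [-2.66, 2.66]. Speed limits (rad/s): [2.57, 2.57, 3.14, 3.14, 3.14, 3.14, 3.14].

### API

Orientations are given as a unit quaternion [x, y, z, w].
In Python, from plant import r gives the robot as it stands. The module is installed in compiled form; this text tells all that it offers.
- The arm moves only by the shell command python3 -m jog 'ROWS' [FORCE]. ROWS is JSON, a list of rows, each a list of 5 numbers: the shift along the tool's x, y, z in units of 1 m (1.0 is 1 m), then the turn about the tool's z in units of 360 degrees (1.0 is 360 degrees), then the closure, from 0 (fully open) to 1 (shut). In form: [[dx, dy, dz, yaw, fingers], ...]. A call has 1 to 20 rows; each row shifts and turns the commanded pose from where the row before left it, along the tool's axes as they then stand; what a row does not reach is not made up. A row lasts 1/10 s, in which the tool goes at most 50 mm and 8.59 degrees, less where a joint would pass 70% of its speed; a pose out of reach is approached as far as the arm can. A call with a number of a shift or a turn outside -1 to 1 is refused whole. A call with a gripper value outside its range is refused whole. The fingers move at their own pace and stop on an object; FORCE is the grip in N (left out, the last holds). Time passes only in rows, so rows that do not move let the fingers close. It gives the time, the measured TCP pose, the force and the opening at its end, in the units of the state.
- r.get_state(): the state, without advancing time (a new reading comes with each control period).
- r.snapshot(name): name is "scene" or "side" or "wrist"; returns the picture (480x640x3 uint8, red, green, blue); there is no depth.
- r.get_calibration(name): a dict with "mtx" (3x3 intrinsics, pixels), "R" (3x3) and "t" (3): a world point X has camera coordinates R X + t. Camera axes: x right, y down, z forward; pixel columns grow to the right and rows downward; lengths in m; the calibration is good to about 2 mm. The wrist camera is an equidistant fisheye: a pixel r from the principal point sees the ray r / f radians off the axis. A picture is of the moment at which its call begins: read the wrist's pose just before it. get_calibration takes no time and is no camera call; for the wrist camera it gives the pose at the moment of the call.
- r.finish_job(): hands the job in, once; it reports no verdict.
Trained networks look in the newest picture that a camera, given by its name, has taken for a name from the list of things; names that differ only in an ending like _2 or _b are one class to them, and where a whole thing is asked for, a point or a joint stands for the part that bears it (a point fixed in the world has none). Each returns a list of dicts, best first, with "score" (0 to 1); they miss things now and then, are a little off and sometimes report something else, mostly with a low value. They report only what shows in the picture. A call takes as long as a camera call. They do not tell look-alikes from the thing itself.
- r.cut_out(thing, camera): "pixels" (480x640 bool, what is visible of it) and "rect" ([left, top, right, bottom] in pixels, round what is visible of it).
The state is a dict: "clock": time; "q": joint angles; "qd": joint speeds; "joint_torque": joint torques, N m; "tool_pos": TCP position; "eef_rot": TCP orientation; "contact_force": force on the tool from outside, world axes, zero at the start; "moment": the same for the moment, N m; "opening": opening from 0.0 (shut) to 1.0 (fully open).
Only numpy, scipy, OpenCV 4.12 (cv2) and the standard library are available. Lean on these libraries where they do the work, as an engineer would, in place of code of your own. Each camera call takes 0.05 s, during which the arm holds its last target.

## Working session

There is one attempt and no reset: what is moved stays moved. The work goes in short steps, Python scripts to look and compute and a shell command to move; the robot and the scene stay as the last step left them, time stands still between calls to the robot, and variables do not carry over. Pictures are saved under pics/ and viewed, and the job is handed in when it is done.

```bash
mkdir -p pics
python3 - <<'E'
from plant import r
import cv2,json
for n in ["scene","side","wrist"]:
    im=r.snapshot(n); cv2.imwrite(f"pics/{n}0.png",im[:,:,::-1])
    c=r.get_calibration(n); print(n,{k:(v.round(3).tolist() if hasattr(v,'round') else v) for k,v in c.items()})
print(r.get_state())
E
```

```text
scene {'mtx': [[579.403, 0.0, 317.059], [0.0, 579.403, 232.948], [0.0, 0.0, 1.0]], 'R': [[-0.335, 0.942, 0.001], [0.76, 0.271, -0.591], [-0.557, -0.197, -0.807]], 't': [0.168, -0.333, 1.648]}
side {'mtx': [[622.425, 0.0, 311.478], [0.0, 622.425, 242.365], [0.0, 0.0, 1.0]], 'R': [[0.975, -0.223, -0.012], [-0.158, -0.652, -0.742], [0.158, 0.725, -0.671]], 't': [-0.503, 0.146, 1.383]}
wrist {'mtx': [[371.648, 0.0, 312.855], [0.0, 371.648, 242.127], [0.0, 0.0, 1.0]], 'R': [[0.25, -0.968, -0.0], [-0.928, -0.24, 0.286], [-0.277, -0.071, -0.958]], 't': [-0.623, -0.04, 0.39]}
{'clock': 0.15, 'q': array([ 1.35280511,  0.68977536, -0.19451776,  1.56607898,  0.15732899,
        0.9024939 , -0.21507686]), 'qd': array([ 0.0010856 , -0.00251847, -0.00023926, -0.00414527, -0.00056749,
       -0.00041275, -0.00113085]), 'joint_torque': array([-1.90321523e-03, -5.27862561e+01, -1.26860339e+00, -1.53587008e+01,
       -5.25049260e-02,  3.93899987e-03,  1.07942733e-04]), 'tool_pos': array([ 0.15554974, -0.60485297,  0.23811096]), 'eef_rot': array([ 7.90326297e-01, -6.12685792e-01, -5.76173465e-04, -3.65061344e-04]), 'contact_force': array([ 0.81013673, -0.84354387, -0.0180059 ]), 'moment': array([ 0.03845055, -0.02371416, -0.02909708]), 'opening': 0.998173473009561}
```

View pics/scene0.png

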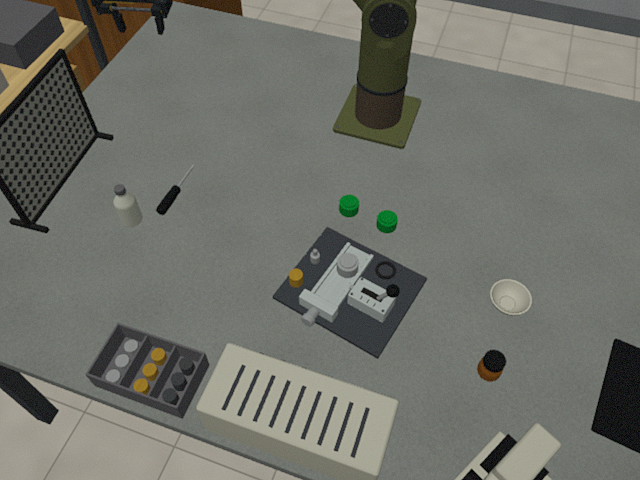

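View pics/side0.png

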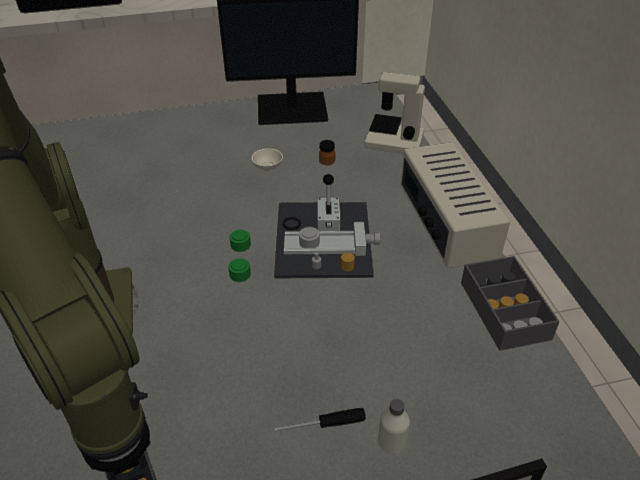

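Run:
```python
from plant import r
for cam in ["scene","side"]:
  for n in ["holder","knob","tester","weight","housing_top","bolt_tip","pin_holder","oring"]:
    try:
      for d in r.cut_out(n,cam)[:3]:
        p=d["pixels"]; import numpy as np; y,x=np.nonzero(p); print(cam,n,round(d["score"],2),np.round(d["rect"]),x.mean().round(1),y.mean().round(1),len(x))
    except Exception as e: print(cam,n,e)
```

```text
scene holder 0.92 [337. 256. 360. 282.] 347.7 265.0 438
scene holder 0.87 [376. 208. 399. 230.] 386.9 220.7 389
scene holder 0.73 [342. 196. 362. 216.] 348.8 205.0 402
scene knob 0.62 [378. 283. 398. 303.] 390.1 291.5 197
scene tester 0.86 [273. 229. 426. 356.] 352.1 293.2 9783
scene weight 0.78 [287. 268. 304. 290.] 296.2 276.7 234
scene housing_top 0.69 [270. 227. 427. 358.] 351.9 293.0 10162
scene pin_holder 0.66 [312. 249. 322. 265.] 314.8 255.8 111
scene oring 0.54 [376. 263. 396. 279.] 385.7 269.6 175
side holder 0.98 [228. 259. 251. 278.] 239.0 269.6 411
side holder 0.72 [230. 228. 251. 252.] 239.9 240.3 406
side holder 0.57 [299. 226. 325. 247.] 309.8 237.3 419
side knob 0.61 [322. 175. 332. 202.] 327.7 185.4 168
side tester 0.81 [274. 169. 379. 281.] 324.5 238.3 6735
side weight 0.66 [342. 254. 357. 275.] 347.1 261.7 228
side weight 0.21 [280. 217. 303. 231.] 291.1 222.7 155
side housing_top 0.75 [273. 171. 378. 280.] 324.9 238.4 6441
side pin_holder 0.65 [312. 251. 322. 268.] 315.9 260.8 132
side oring 0.26 [252. 150. 285. 171.] 267.0 158.7 539
```

The scene picture has three holder-like things. The steel one is on the bed at scene (348,265), side (310,237). The two green look-alikes are at scene (387,221) and (349,205). I choose the steel one between the rails and check it in a crop.

Run:
```python
import cv2
a=cv2.imread("pics/scene0.png")[220:365,265:435]; cv2.imwrite("pics/c1.png",cv2.resize(a,None,fx=4,fy=4,interpolation=cv2.INTER_CUBIC))
a=cv2.imread("pics/side0.png")[165:285,265:390]; cv2.imwrite("pics/c2.png",cv2.resize(a,None,fx=5,fy=5,interpolation=cv2.INTER_CUBIC)[:600])
```

```text
(no output)
```

View pics/c1.png

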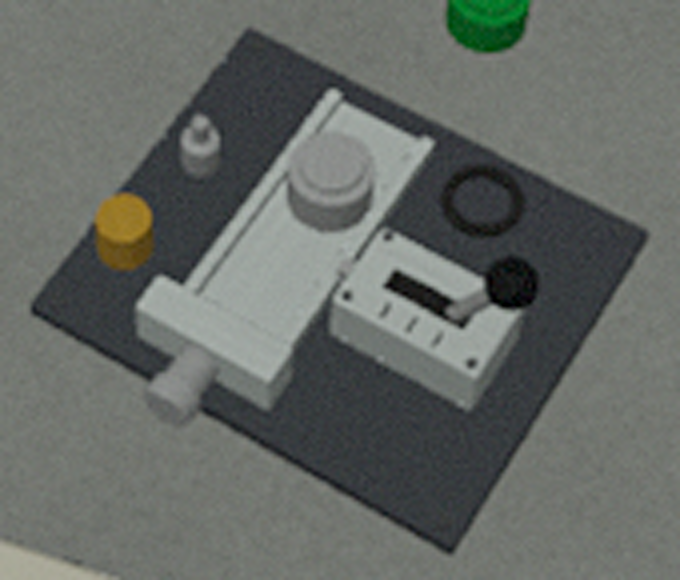

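View pics/c2.png

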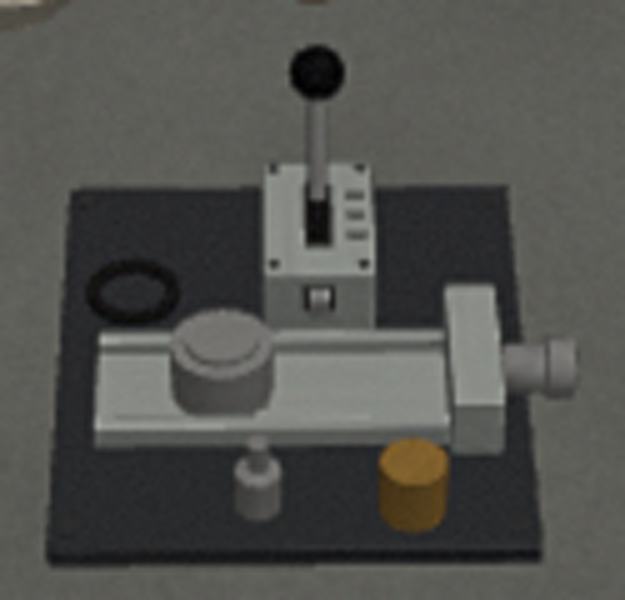

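The crops show the steel holder between the rails at scene (348,262) near the bed mouth. The knob is at scene (393,290), leaning away from the bed. Next I fit the tester pose.

```bash
cat > h.py <<'E'
from plant import r
import numpy as np
from scipy.optimize import least_squares
def proj(c,X):
    p=(c["R"]@np.asarray(X).T).T+np.ravel(c["t"]); q=(c["mtx"]@p.T).T
    return q[:,:2]/q[:,2:]
def t2w(p,X):
    X=np.atleast_2d(X).astype(float); c,s=np.cos(p[2]),np.sin(p[2])
    return np.c_[p[0]+c*X[:,0]-s*X[:,1],p[1]+s*X[:,0]+c*X[:,1],X[:,2]]
E
python3 - <<'E'
from h import *
P=np.array([[-115,-105,12],[-115,165,12],[115,165,12],[115,-105,12],[14,133.5,108],[-14,45,52],[42,135,52]])/1e3
s=[(250,30),(648,234),(450,550),(33,310),(512,283)]
d=[(50,550),(70,190),(506,186),(540,550),(318,72)]
S=(np.array(s)+.5)/4-.5+[265,220]; D=(np.array(d)+.5)/5-.5+[265,165]
hs=(np.array([333,160])+.5)/4-.5+[265,220]; hd=(np.array([222,337])+.5)/5-.5+[265,165]
cs,cd=r.get_calibration("scene"),r.get_calibration("side")
def f(v):
    W=t2w(v[:3],P[:5]); H=t2w(v[:3],[[v[3],v[4],.050]])
    return np.r_[(proj(cs,W)-S).ravel(),(proj(cd,W)-D).ravel(),(proj(cs,H)-hs).ravel(),(proj(cd,H)-hd).ravel()]
o=least_squares(f,[.6,0,0,-.04,0],loss='soft_l1'); print(o.x.round(4),o.fun.round(1) if 0 else f(o.x).round(1))
p=o.x
for n,X in dict(mouth=[-.095,0,.016],home=[.05,0,.016],knob=[.014,.1335,.108],stopface=[.075,0,.046],holder=[p[3],p[4],.016]).items(): print(n,t2w(p,X).round(4))
st=r.get_state();print(st["tool_pos"]); 
from scipy.spatial.transform import Rotation as R; print(R.from_quat(st["eef_rot"]).as_matrix().round(3))
E
```

```text
[ 5.622e-01  7.300e-02 -2.278e-01 -3.550e-02 -2.000e-04] [-1.  -1.1  0.2 -0.8  0.4 -0.2 -1.8 -1.4 -0.6  0.3 -0.7 -1.1  0.2 -1.6
  0.4 -1.5  0.8 -1.7  0.  -0.8 -0.8  0.3 -0.7 -0.9]
mouth [[0.4696 0.0944 0.016 ]]
home [[0.6109 0.0617 0.016 ]]
knob [[0.606  0.1999 0.108 ]]
stopface [[0.6352 0.0561 0.046 ]]
holder [[0.5275 0.0808 0.016 ]]
[ 0.15576335 -0.60532311  0.23873293]
[[ 0.249 -0.968  0.   ]
 [-0.968 -0.249 -0.   ]
 [ 0.    -0.    -1.   ]]
```

```bash
python3 -m jog '[[-0.0125,-0.0336,0,0,1],[-0.0125,-0.0336,0,0,1],[-0.0125,-0.0336,0,0,1],[-0.0125,-0.0336,0,0,1],[-0.0125,-0.0336,0,0,1],[-0.0125,-0.0336,0,0,1],[-0.0125,-0.0336,0,0,1],[-0.0125,-0.0336,0,0,1],[-0.0125,-0.0336,0,0,1],[-0.0125,-0.0336,0,0,1],[0,0,0,0.019,1],[0,0,0,0.019,1],[0,0,0,0.019,1],[0,0,0,0.019,1],[0,0,0,0,1]]'
cat >> h.py <<'E'
from scipy.spatial.transform import Rotation as Rot
import sys
TP=[.5622,.0730,-.2278]
def go(x,y,z,p=TP):
    """delta in tool axes to tester point (mm)"""
    s=r.get_state(); M=Rot.from_quat(s["eef_rot"]).as_matrix(); t=np.array(s["tool_pos"])
    c,sn=np.cos(p[2]),np.sin(p[2]); d=t[:2]-p[:2]
    print("tester pos mm",np.round([1e3*(c*d[0]+sn*d[1]),1e3*(-sn*d[0]+c*d[1]),1e3*t[2]],1))
    W=t2w(p,[[x/1e3,y/1e3,z/1e3]])[0]
    # turn needed so tool x = -tester y
    tx=M[:,0]; ang=np.arctan2(tx[1],tx[0]); want=p[2]-np.pi/2
    print("delta tool",(M.T@(W-t)).round(4),"turn",round((((ang-want)+np.pi)%(2*np.pi)-np.pi)/2/np.pi,4),"F",s["contact_force"].round(1),"op",round(s["opening"],2),"t",round(s["clock"],2),"q",np.round(s["q"],2), "tilt", M[2].round(3))
E
python3 -c "
from h import *
go(-82,0,200)"
```

```text
clock: 2.45
tool_pos: [0.4501, -0.4004, 0.2388]
eef_rot: [-0.623, 0.782, -0.0, -0.0]
contact_force: [-0.1, -0.8, -0.5]
opening: 0.003
tester pos mm [  -2.2 -486.5  238.8]
delta tool [-0.4867  0.0788  0.0385] turn 0.0003 F [-0.1 -0.8 -0.5] op 0.0 t 2.45 q [ 0.66  0.65 -0.02  1.64  0.01  0.84 -1.16] tilt [ 0.  0. -1.]
```

```bash
python3 -m jog '[[-0.035,0.0056,0,0,1],[-0.035,0.0056,0,0,1],[-0.035,0.0056,0,0,1],[-0.035,0.0056,0,0,1],[-0.035,0.0056,0,0,1],[-0.035,0.0056,0,0,1],[-0.035,0.0056,0,0,1],[-0.035,0.0056,0,0,1],[-0.035,0.0056,0,0,1],[-0.035,0.0056,0,0,1],[-0.035,0.0056,0,0,1],[-0.035,0.0056,0,0,1],[-0.035,0.0056,0,0,1],[-0.0317,0.006,0,0,1],[0,0,0,0,1],[0,0,0,0,1]]'
python3 - <<'E'
from h import *
import cv2
go(-82,0,60)
cw=r.get_calibration("wrist")
for n in ["wrist","scene","side"]: cv2.imwrite(f"pics/{n}1.png",r.snapshot(n)[:,:,::-1])
# predicted fisheye of tester points
def fe(c,X):
    p=c["R"]@X+np.ravel(c["t"]); th=np.arctan2(np.hypot(p[0],p[1]),p[2]); a=np.arctan2(p[1],p[0]); m=c["mtx"]
    return np.round([m[0,2]+m[0,0]*th*np.cos(a),m[1,2]+m[1,1]*th*np.sin(a)],1)
im=cv2.imread("pics/wrist1.png")
for X in [[-115,-105,12],[-115,165,12],[115,165,12],[115,-105,12],[14,133.5,108],[-95,27,24],[-95,-27,24],[75,43,46],[75,-43,46],[-35.5,0,50],[-14,45,52],[42,45,52],[42,135,52],[-14,135,52]]:
    q=fe(cw,t2w(TP,np.array(X)/1e3)[0]); cv2.drawMarker(im,tuple(int(v) for v in q.round()),(0,0,255),cv2.MARKER_CROSS,9,1)
cv2.imwrite("pics/wrist1m.png",im)
E
```

```text
clock: 4.05
tool_pos: [0.482, 0.092, 0.2387]
eef_rot: [-0.625, 0.781, -0.0, -0.0]
contact_force: [0.3, -0.4, 0.3]
opening: -0.0
tester pos mm [-82.4   0.4 238.7]
delta tool [ 0.0004 -0.0004  0.1787] turn 0.001 F [ 0.3 -0.4  0.3] op -0.0 t 4.05 q [-0.31  0.52  0.04  1.97 -0.03  0.66 -2.04] tilt [ 0. -0. -1.]
```

View pics/wrist1m.png

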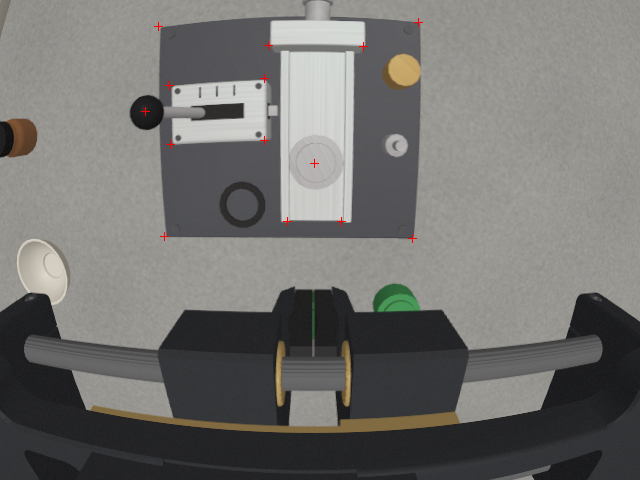

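The wrist view shows the tester within about 2 px of the predicted points: holder at (315,162), knob at (146,112). The fingertips are behind the holder over the mouth, and the green look-alikes are off the plate. Next I descend behind the holder.

```bash
python3 -m jog '[[0.002,0,0.025,0,1],[0,0,0.025,0,1],[0,0,0.025,0,1],[0,0,0.025,0,1],[0,0,0.025,0,1],[0,0,0.025,0,1],[0,0,0.025,0,1],[0,0,0.016,0,1],[0,0,0.010,0,1],[0,0,0.006,0,1],[0,0,0,0,1]]'
python3 - <<'E'
from h import *
import cv2
go(-82,-2,32)
ims=[]
for n,(y,x) in dict(scene=(200,250),side=(150,220)).items():
    im=r.snapshot(n)[:,:,::-1][y:y+170,x:x+200]; ims.append(cv2.resize(im,None,fx=2,fy=2))
cv2.imwrite("pics/b2.png",np.hstack(ims))
E
```

```text
clock: 5.3
tool_pos: [0.4817, 0.089, 0.0315]
eef_rot: [-0.623, 0.782, -0.0, -0.0]
contact_force: [-0.6, -0.1, 0.5]
opening: 0.005
tester pos mm [-82.   -2.6  31.5]
delta tool [-0.0006 -0.     -0.0005] turn 0.0002 F [-0.6 -0.1  0.5] op 0.0 t 5.3 q [-0.28  0.9   0.01  2.11 -0.04  0.14 -2.03] tilt [ 0.  0. -1.]
```

View pics/b2.png

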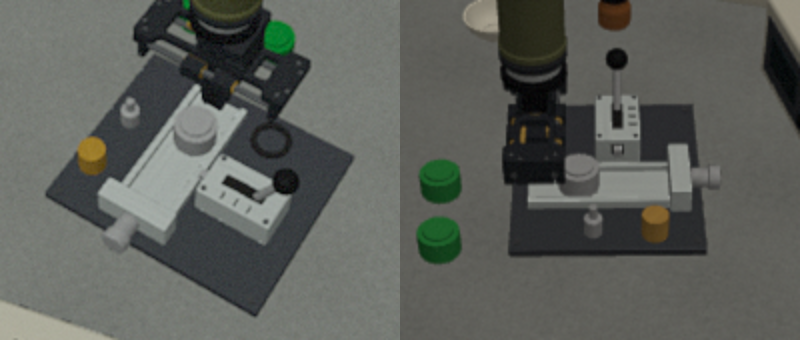

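```bash
python3 -m jog '[[0,-0.006,0,0,1],[0,-0.006,0,0,1],[0,-0.006,0,0,1],[0,-0.006,0,0,1],[0,-0.006,0,0,1],[0,-0.006,0,0,1],[0,-0.006,0,0,1],[0,-0.006,0,0,1],[0,-0.006,0,0,1],[0,-0.006,0,0,1],[0,-0.006,0,0,1],[0,-0.006,0,0,1],[0,-0.006,0,0,1],[0,-0.005,0,0,1],[0,-0.003,0,0,1]]'
python3 - <<'E'
from h import *
import cv2
go(16,-1,32)
ims=[]
for n,(y,x) in dict(scene=(200,250),side=(150,220)).items():
    im=r.snapshot(n)[:,:,::-1][y:y+170,x:x+200]; ims.append(cv2.resize(im,None,fx=2,fy=2))
cv2.imwrite("pics/b3.png",np.hstack(ims))
E
```

```text
clock: 6.9
tool_pos: [0.5634, 0.0703, 0.0318]
eef_rot: [-0.623, 0.782, 0.001, -0.002]
contact_force: [-5.2, 0.9, 4.9]
opening: 0.01
tester pos mm [ 1.8 -2.3 31.8]
delta tool [-0.0013 -0.0142 -0.0003] turn 0.0004 F [-5.2  0.9  4.9] op 0.01 t 6.9 q [-0.21  0.93  0.01  1.87 -0.02  0.35 -1.99] tilt [ 0.001  0.005 -1.   ]
```

View pics/b3.png

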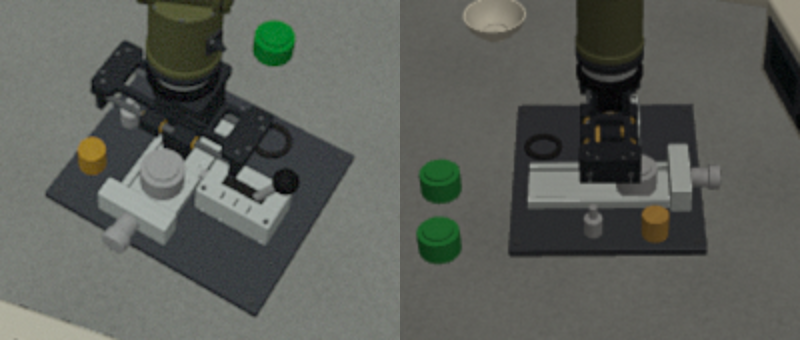

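The holder slides along upright and nearly touches the stop. I carry on in small steps, watching the force.

```bash
python3 -m jog '[[0,-0.003,0,0,1],[0,-0.003,0,0,1],[0,-0.003,0,0,1],[0,-0.002,0,0,1],[0,0,0,0,1]]'; python3 -m jog '[[0,-0.0015,0,0,1],[0,0,0,0,1]]';python3 -c "
from h import *
go(16,-1,32)"
```

```text
clock: 7.5
tool_pos: [0.5753, 0.0678, 0.0317]
eef_rot: [-0.623, 0.782, 0.001, -0.001]
contact_force: [-5.2, 0.9, 3.3]
opening: 0.009
clock: 7.7
tool_pos: [0.5765, 0.0676, 0.0317]
eef_rot: [-0.623, 0.782, 0.001, -0.001]
contact_force: [-6.1, 0.8, 3.9]
opening: 0.0
tester pos mm [15.1 -2.1 31.7]
delta tool [-0.0011 -0.0009 -0.0003] turn 0.0004 F [-6.1  0.8  3.9] op 0.0 t 7.7 q [-0.2   0.94  0.01  1.83 -0.01  0.37 -1.98] tilt [ 0.001  0.002 -1.   ]
```

```bash
for i in 1; do python3 -m jog '[[0,-0.0015,0,0,1],[0,0,0,0,1]]'; python3 -m jog '[[0,-0.0015,0,0,1],[0,0,0,0,1]]'; done
```

```text
clock: 7.9
tool_pos: [0.578, 0.0672, 0.0317]
eef_rot: [-0.623, 0.782, 0.001, -0.001]
contact_force: [-5.2, 2.3, 4.8]
opening: 0.008
clock: 8.1
tool_pos: [0.5785, 0.0671, 0.0317]
eef_rot: [-0.623, 0.782, 0.001, -0.002]
contact_force: [-7.0, 1.5, 6.3]
opening: 0.004
```

```bash
python3 -m jog '[[0,-0.0015,0,0,1],[0,0,0,0,1]]'; python3 -m jog '[[0,-0.0015,0,0,1],[0,0,0,0,1]]'
```

```text
clock: 8.3
tool_pos: [0.5785, 0.0671, 0.0316]
eef_rot: [-0.623, 0.782, 0.002, -0.003]
contact_force: [-9.4, 2.1, 8.6]
opening: 0.003
clock: 8.5
tool_pos: [0.5785, 0.0671, 0.0316]
eef_rot: [-0.623, 0.782, 0.003, -0.004]
contact_force: [-10.5, 2.4, 10.9]
opening: 0.008
```

```bash
python3 -m jog '[[0,-0.002,0,0,1],[0,0,0,0,1]]'; python3 -m jog '[[0,-0.002,0,0,1],[0,0,0,0,1]]'; python3 -c "
from h import *
go(16,-1,32)"
```

```text
clock: 8.7
tool_pos: [0.5785, 0.067, 0.0315]
eef_rot: [-0.624, 0.782, 0.005, -0.005]
contact_force: [-16.1, 3.6, 12.9]
opening: 0.005
clock: 8.9
tool_pos: [0.5786, 0.067, 0.0314]
eef_rot: [-0.624, 0.782, 0.006, -0.007]
contact_force: [-18.3, 5.1, 16.8]
opening: 0.003
tester pos mm [17.3 -2.1 31.4]
delta tool [-0.0011  0.0013 -0.0005] turn 0.0007 F [-18.3   5.1  16.8] op 0.0 t 8.9 q [-0.19  0.94  0.    1.81 -0.01  0.4  -1.97] tilt [ 0.003  0.017 -1.   ]
```

Hard stop: 18 N and no further motion. I back off, rise and look.

```bash
python3 -m jog '[[0,0.006,0,0,1],[0,0.008,0,0,1],[0,0.010,0,0,1],[0,0.010,0,0,1],[0,0.005,-0.02,0,1],[0,0,-0.03,0,1],[0,0,-0.04,0,1],[0,0,-0.04,0,1],[0,0,-0.04,0,1],[0,0.02,0,0,1],[0,0.02,0,0,1],[0,0.02,0,0,1],[0,0,0,0,1],[0,0,0,0,1]]'
python3 - <<'E'
from h import *
import cv2
go(14,178,190)
cw=r.get_calibration("wrist"); im=r.snapshot("wrist")[:,:,::-1].copy()
def fe(c,X):
    p=c["R"]@X+np.ravel(c["t"]); th=np.arctan2(np.hypot(p[0],p[1]),p[2]); a=np.arctan2(p[1],p[0]); m=c["mtx"]
    return np.round([m[0,2]+m[0,0]*th*np.cos(a),m[1,2]+m[1,1]*th*np.sin(a)],1)
for X in [[14,133.5,108],[75,43,46],[75,-43,46],[50,0,50],[-14,45,52],[42,45,52],[42,135,52],[-14,135,52],[115,165,12],[115,-105,12]]:
    q=fe(cw,t2w(TP,np.array(X)/1e3)[0]); cv2.drawMarker(im,tuple(int(v) for v in q.round()),(0,0,255),cv2.MARKER_CROSS,9,1)
cv2.imwrite("pics/wrist4.png",im)
ims=[]
for n,(y,x) in dict(scene=(220,265),side=(165,265)).items():
    im=r.snapshot(n)[:,:,::-1][y:y+130,x:x+130]; ims.append(cv2.resize(im,None,fx=3,fy=3))
cv2.imwrite("pics/b4.png",np.hstack(ims))
E
```

```text
clock: 10.3
tool_pos: [0.4916, 0.0874, 0.2019]
eef_rot: [-0.623, 0.782, -0.0, 0.001]
contact_force: [1.3, -0.1, -0.8]
opening: 0.008
tester pos mm [-72.   -1.9 201.9]
delta tool [-0.1797 -0.0864  0.0121] turn 0.0004 F [ 1.3 -0.1 -0.8] op 0.01 t 10.3 q [-0.28  0.58  0.03  1.99 -0.03  0.57 -2.04] tilt [-0.    -0.002 -1.   ]
```

View pics/wrist4.png

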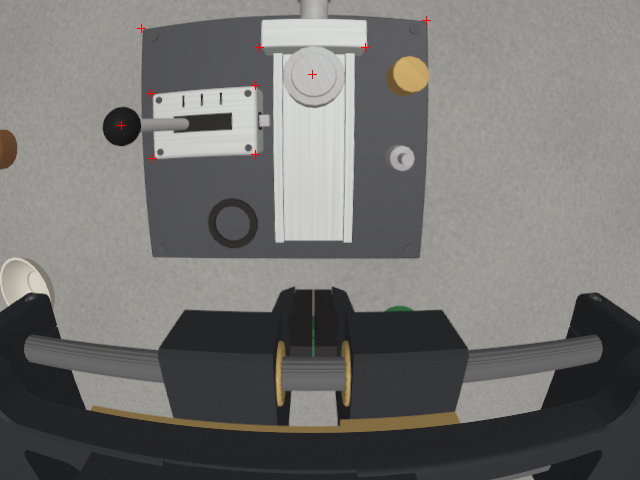

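View pics/b4.png

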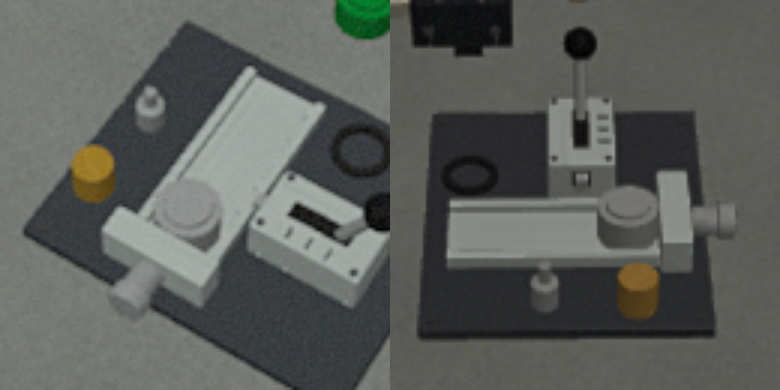

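The holder sits against the stop: wrist (313,76), on its home marker at (312,74). The lever is at rest and the bystanders haven't moved. Next I go to the far side of the knob.

```bash
python3 -m jog '[[-0.018,-0.0086,0,0,1],[-0.018,-0.0086,0,0,1],[-0.018,-0.0086,0,0,1],[-0.018,-0.0086,0,0,1],[-0.018,-0.0086,0,0,1],[-0.018,-0.0086,0,0,1],[-0.018,-0.0086,0,0,1],[-0.018,-0.0086,0,0,1],[-0.018,-0.0086,0,0,1],[-0.022,-0.0086,0,0,1],[0,0,0,0,1],[0,0,0.02,0,1],[0,0,0.025,0,1],[0,0,0.025,0,1],[0,0,0.02,0,1],[0,0,0.013,0,1],[0,0,0,0,1],[0,0,0,0,1]]'
python3 - <<'E'
from h import *
import cv2
go(14,178,98)
cv2.imwrite("pics/w5.png",r.snapshot("wrist")[:,:,::-1])
ims=[]
for n,(y,x) in dict(scene=(220,265),side=(125,265)).items():
    im=r.snapshot(n)[:,:,::-1][y:y+130,x:x+170 if n=="scene" else x+130]; ims.append(cv2.resize(im[:, -130:],None,fx=3,fy=3))
cv2.imwrite("pics/b5.png",np.hstack(ims))
E
```

```text
clock: 12.25
tool_pos: [0.6164, 0.2471, 0.0992]
eef_rot: [-0.623, 0.782, -0.0, 0.0]
contact_force: [-0.2, -0.3, 1.1]
opening: 0.003
tester pos mm [ 13.5 181.8  99.2]
delta tool [ 0.0038 -0.0005  0.0012] turn 0.0003 F [-0.2 -0.3  1.1] op 0.0 t 12.25 q [-0.47  0.91  0.04  1.55 -0.05  0.68 -2.2 ] tilt [-0.    -0.001 -1.   ]
```

View pics/b5.png

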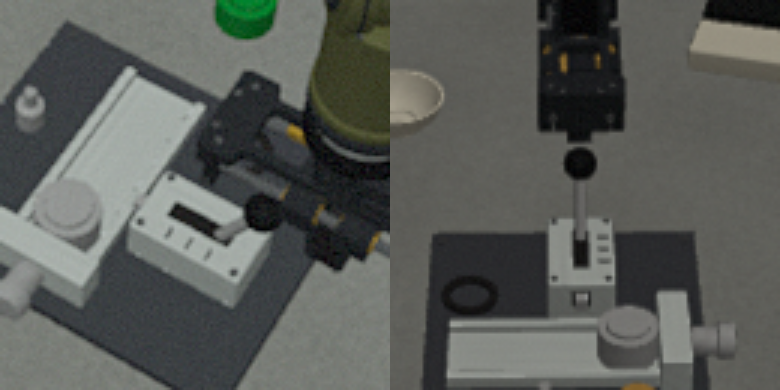

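View pics/w5.png

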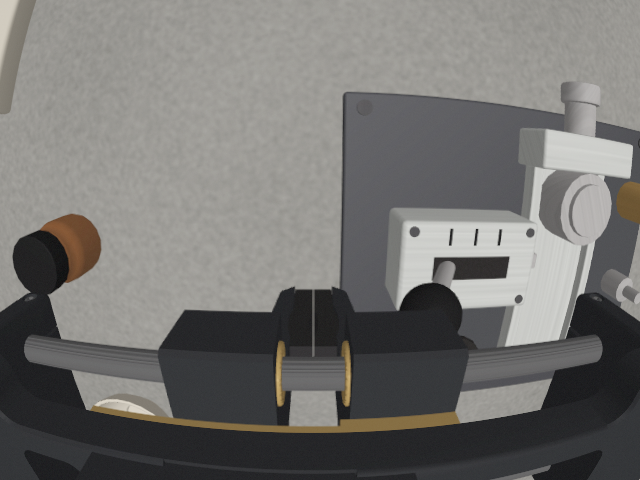

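The side view shows the fingers just beyond the knob and in line with it. Now I push.

```bash
python3 -m jog '[[0.008,0,0,0,1],[0.006,0,0,0,1],[0.006,0,0,0,1],[0.006,0,0,0,1],[0.006,0,0,0,1],[0.006,0,0,0,1],[0.006,0,0,0,1],[0.006,0,0,0,1],[0.006,0,0,0,1],[0,0,0,0,1]]'
python3 - <<'E'
from h import *
import cv2
go(14,78,98)
cv2.imwrite("pics/w6.png",r.snapshot("wrist")[:,:,::-1])
E
```

```text
clock: 13.4
tool_pos: [0.6088, 0.2099, 0.1054]
eef_rot: [-0.626, 0.779, 0.004, 0.014]
contact_force: [0.7, 16.5, 17.7]
opening: 0.001
tester pos mm [ 14.5 143.9 105.4]
delta tool [0.066  0.0013 0.0056] turn 0.0018 F [ 0.7 16.5 17.7] op 0.0 t 13.4 q [-0.4   0.87  0.02  1.64 -0.05  0.61 -2.14] tilt [-0.028 -0.011 -1.   ]
```

View pics/w6.png

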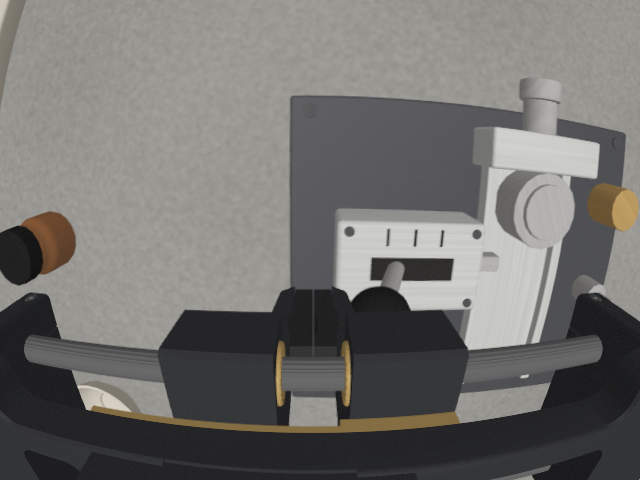

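The lever has left rest, at about 0.2 rad. The knob's rise drags the fingertips up, so I follow its arc with a slight lift.

```bash
python3 -m jog '[[0,0,-0.004,0,1],[0.004,0,-0.004,0,1],[0.005,0,-0.002,0,1],[0.005,0,-0.001,0,1],[0.005,0,0,0,1],[0,0,0,0,1]]'
python3 -c "
from h import *
go(14,78,98)"
```

```text
clock: 14.05
tool_pos: [0.6007, 0.1774, 0.11]
eef_rot: [-0.623, 0.782, 0.001, 0.003]
contact_force: [4.8, 8.5, -0.8]
opening: -0.0
tester pos mm [ 13.9 110.4 110. ]
delta tool [0.0325 0.     0.0118] turn 0.0005 F [ 4.8  8.5 -0.8] op -0.0 t 14.05 q [-0.37  0.85  0.02  1.68 -0.04  0.61 -2.12] tilt [-0.006 -0.003 -1.   ]
```

```bash
python3 -m jog '[[0.005,0,0.001,0,1],[0.005,0,0.001,0,1],[0.005,0,0.002,0,1],[0.005,0,0.002,0,1],[0.005,0,0.002,0,1],[0.005,0,0.001,0,1],[0,0,0,0,1]]'
python3 -c "
from h import *
go(14,78,98)"
```

```text
clock: 14.75
tool_pos: [0.591, 0.1417, 0.1]
eef_rot: [-0.622, 0.783, -0.0, -0.002]
contact_force: [-1.3, -0.6, -0.8]
opening: 0.005
tester pos mm [ 12.5  73.4 100. ]
delta tool [-0.0046 -0.0015  0.002 ] turn -0.0001 F [-1.3 -0.6 -0.8] op 0.01 t 14.75 q [-0.32  0.85  0.02  1.73 -0.03  0.56 -2.09] tilt [ 0.004  0.003 -1.   ]
```

No force is left, so the lever sprung on. I nudge gently to confirm the hard stop, then clear.

```bash
python3 -m jog '[[0.003,0,0,0,1],[0.003,0,0,0,1],[0,0,0,0,1]]'; python3 -m jog '[[0.003,0,0,0,1],[0.003,0,0,0,1],[0,0,0,0,1]]'
```

```text
clock: 15.05
tool_pos: [0.5902, 0.1408, 0.1]
eef_rot: [-0.623, 0.782, 0.001, 0.0]
contact_force: [1.1, 4.1, -3.0]
opening: 0.005
clock: 15.35
tool_pos: [0.5901, 0.1406, 0.1001]
eef_rot: [-0.625, 0.781, 0.003, 0.004]
contact_force: [2.9, 13.0, -7.0]
opening: 0.004
```

Hard stop felt: 13 N and no motion. I back away, rise and look.

```bash
python3 -m jog '[[-0.012,0,0,0,1],[-0.015,0,0,0,1],[-0.02,0,0,0,1],[-0.02,0,-0.01,0,1],[0,0,-0.03,0,1],[0,0,-0.03,0,1],[0,0,-0.03,0,1],[0,0.03,-0.02,0,1],[0.01,0.03,0,0,1],[0.02,0.03,0,0,1],[0.02,0.03,0,0,1],[0.02,0.02,0,0,1],[0,0,0,0,1],[0,0,0,0,1]]'
python3 - <<'E'
from h import *
import cv2
go(14,78,98)
cv2.imwrite("pics/w7.png",r.snapshot("wrist")[:,:,::-1])
ims=[]
for n,(y,x) in dict(scene=(220,275),side=(165,265)).items():
    im=r.snapshot(n)[:,:,::-1]; cv2.imwrite(f"pics/{n}7.png",im); im=im[y:y+130,x:x+130]; ims.append(cv2.resize(im,None,fx=3,fy=3))
cv2.imwrite("pics/b7.png",np.hstack(ims))
E
```

```text
clock: 16.75
tool_pos: [0.4528, 0.1614, 0.2209]
eef_rot: [-0.623, 0.782, -0.0, -0.0]
contact_force: [0.7, 0.5, -0.2]
opening: 0.005
tester pos mm [-126.6   61.4  220.9]
delta tool [-0.0165 -0.1405  0.1229] turn 0.0002 F [ 0.7  0.5 -0.2] op 0.0 t 16.75 q [-0.47  0.53  0.04  2.02 -0.04  0.59 -2.2 ] tilt [ 0.001 -0.    -1.   ]
```

View pics/b7.png

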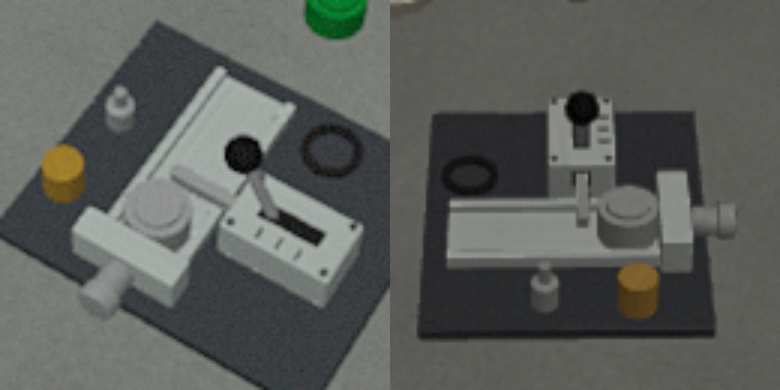

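View pics/w7.png

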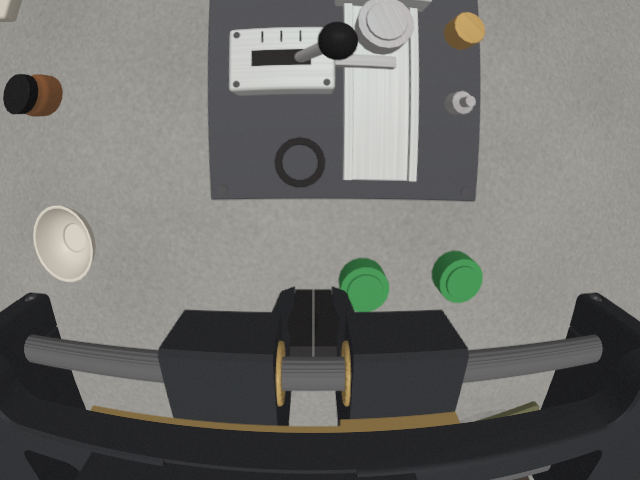

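Run:
```python
from h import *
for cam in ["scene","side"]:
    c=r.get_calibration(cam)
    for nm,X in dict(k0=[14,133.5,108],k1=[14,90,118],k2=[14,46.5,108],home=[50,0,50]).items(): print(cam,nm,proj(c,t2w(TP,np.array([X])/1e3)).round(1))
    for n in ["knob","holder"]:
        for d in r.cut_out(n,cam)[:3]:
            y,x=np.nonzero(d["pixels"]); print(cam,n,round(d["score"],2),d["rect"],x.mean().round(1),y.mean().round(1))
```

```text
scene k0 [[392.  290.7]]
scene k1 [[373.8 278.3]]
scene k2 [[355.3 271.3]]
scene home [[326.9 287.7]]
scene knob 0.62 [352.2, 265.1, 366.9, 294.2] 358.0 275.4
scene knob 0.47 [272.8, 229.6, 425.6, 355.6] 353.3 291.7
scene holder 0.94 [377.5, 211.4, 396.9, 231.2] 387.2 221.0
scene holder 0.84 [314.2, 281.8, 337.9, 303.5] 328.3 290.0
scene holder 0.57 [340.2, 197.8, 363.8, 218.2] 348.9 205.1
side k0 [[328.2 178.2]]
side k1 [[328.5 185.5]]
side k2 [[328.8 199.8]]
side home [[344.  230.8]]
side knob 0.56 [323.2, 198.1, 334.5, 212.0] 328.5 202.6
side holder 0.96 [227.3, 257.2, 252.3, 280.6] 239.1 269.4
side holder 0.92 [335.0, 230.4, 356.8, 247.9] 343.8 237.4
side holder 0.64 [231.4, 227.8, 251.2, 254.6] 239.7 240.4
```

The knob is at scene (356,271) against a predicted (355,271) for the second stop. The bolt lies across the bed behind the holder, the bystanders are where they were, and the arm is clear.

```bash
python3 -c "
from plant import r
print(r.finish_job())"
```

```text
the job is handed in; nothing more can be done
None
```

The holder is home against the end stop and the lever is at its second stop, with the bolt across the bed behind the holder. I handed the job in with the arm clear of everything, about 17 s into the 51 s allowed.

- **Holder:** I pushed it along the bed with the closed fingertips, about 16 mm above the bed. It stopped moving while the push force rose to 18 N. In the pictures it stands upright on its home position to within a few pixels.
- **Lever:** I pushed the knob past its first click until it met the hard stop, where 13 N gave no further movement. In the scene camera the knob is at (356,271), against a predicted (355,271) for the second stop.
- **Other things:** The bystanders near the tester and both green look-alikes appear unmoved. I did not check the screwdriver and oil bottle again at the end, but the arm never went low near them.

**Disagreements:**
- The fitted tester position and the wrist view differed by about 2 mm.
- During the first part of the lever push, the rising knob lifted the fingertips about 6 mm, with about 18 N upward force. I eased this by lifting with it.

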